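# Load a microplate into a sprung plate holder

## Robot

A 6-joint arm with a two-finger parallel gripper is mounted at the origin on the work surface. World frame = base frame: x ahead of the robot, y to its left, z up, the work surface at z = 0. Lengths are in m, angles in rad, forces in N, time in s.
With the tool pointing down it reaches from about 0.425 to 0.95 m from the base axis. Payload 3.5 kg.
Tool frame: the origin (TCP) lies midway between the tips of the shut fingers; the grasp point (between the pads) lies ctrl.grasp_offset behind it (ctrl.grasp_offset is the distance from the TCP to the grasp point, in m); z points along the fingers, y is the direction in which the jaws open and shut (so a half turn about z gives the same grasp; the last joint's range is limited). The gripper opens to 85 mm and grips with 20 to 120 N. Pads are 22 mm wide; open, the fingers measure 114 mm over their backs; the gripper's body (76 mm by 85 mm) begins 54 mm behind the grasp point. The pads swing forward as they close: fully open they stand 13 mm farther back than shut.
Start: joints at [-1.42, 0.286, 1.577, -0, 1.279, -0.15], TCP at [0.2, -0.645, 0.231] pointing down, gripper open.
Joint ranges: [-2.77, 2.77], [-0.9, 2.22], [0.21, 2.48], [-1.53, 4.67], [0.24, 2.81], [-2.84, 2.84]. Speed limits (rad/s): [2.79, 2.79, 3.14, 3.14, 3.14, 3.14].

## Interface

Orientations are given as a rotation vector (axis times angle).
In Python, from workcell import ctrl gives the robot as it stands.
- The arm moves only by the tool apply_moves, never from a script. Its argument "increments" is a list of rows, each a list of 2 entries, a list of its own where there are three numbers: the shift along the world's x, y, z in m, then the turn about the world's z in rad. In form: [[[dx, dy, dz], turn], ...]. A call has 1 to 12 rows; each row is the pose to reach, as a shift and turn from the pose measured when the call began; what a row does not reach only later rows make up. A row lasts 1/12 s, in which the tool goes at most 41.7 mm and 7.16 degrees, less where a joint would pass 70% of its speed; a pose out of reach is approached as far as the arm can. A call with a gripper value outside its range is refused whole. "hand" is the closure, from 0 (fully open) to 1 (shut), set as the call begins (left out, the last holds). The fingers move at their own pace and stop on an object; the grip force is fixed at half the most. Time passes only in rows, so rows that repeat a pose let the fingers close. It gives the time, the measured TCP pose, the force and the opening at its end, in the units of the state.
- ctrl.get_state(): the state, without advancing time (a new reading comes with each control period).
- ctrl.capture(name): name is "scene" or "top" or "wrist"; returns the picture (420x560x3 uint8, red, green, blue); there is no depth.
- ctrl.camera_info(name): a dict with "vertical_fov" (degrees; the focal length in pixels is half the picture's height over the tangent of half this angle, whatever the lens; pixels are square), "cx", "cy" (the principal point, pixels), "extrinsics" (4x4, takes a point from camera to world coordinates). Camera axes: x right, y up, looking along -z (the intrinsics and any distortion apply to the point x, -y, -z); pixel columns grow to the right and rows downward; lengths in m; the calibration is good to about 2 mm. The wrist camera is an equidistant fisheye: a pixel r from the principal point sees the ray r / f radians off the axis. A picture is of the moment at which its call begins: read the wrist's pose just before it. camera_info takes no time and is no camera call; for the wrist camera it gives the pose at the moment of the call.
- ctrl.close_job(): hands the job in, once; it reports no verdict.
The state is a dict: "clock": time; "joint_positions": joint angles; "qvel": joint speeds; "joint_efforts": joint torques, N m; "ee_pos": TCP position; "orientation": TCP orientation; "force": force on the tool from outside, world axes, zero at the start; "torque": the same for the moment, N m; "width": opening from 0.0 (shut) to 1.0 (fully open).
Only numpy, scipy, OpenCV 4.12 (cv2) and the standard library are available. Lean on these libraries where they do the work, as an engineer would, in place of code of your own. Each camera call takes 0.05 s, during which the arm holds its last target.

## Task

Load the microplate into the plate holder with fingertip pushes only, picking nothing up. Push the sprung clamp jaw back by its thumb tab past its catch and let go, so that it springs back and latches at its half-way, open position; then slide the microplate along the channel until it is flush against the end stop, and press the catch's thumb pad so that the jaw is freed and clamps the plate. Leave everything else on the bench where it is.

Things in the scene. Friction and masses are not known exactly. Their poses are not given: they have to be found in the camera images.
- holder: Low aluminium plate holder fixed to the bench. Origin on the bench under the middle of a seated microplate; z up, +y the way the plate slides in, +x the way the jaw opens. In its frame, mm: base x -58..60, y -155..84, and x 60..122, y -8..66; channel floor z 12; jaw's spring housing x 93..119, y -2..60, top z 32, with two cheeks that carry the catch to z 46 at y 40..56.
- end_stop (a point): Middle of the end stop's face at the end of the channel, holder (-4, 63.9, 18) mm. The stop is 52 mm wide (x -30..22), top at z 24; the plate's leading end must come flush against it.
- datum_rail (a point): Middle of the datum rail's face, holder (-42.75, -44, 18) mm: rail y -152..64, 12 mm thick, top z 24. Opposite it a guide rail, face at x 46.25, 10 mm thick, top z 22, y -152..-5. The channel between is 89 mm wide, the plate 85.5; its entry (-y) end is open, so the plate's trailing end can be pushed with fingertips standing in the channel.
- jaw (a joint): Sprung clamp jaw, m. 0 = closed (blocks the channel, holder x from 30, y 0..58), grows towards holder +x, 0.032 = hard stop. Its stop pin lifts the catch's tooth from 0.007 on; let go beyond 0.021, it springs back and latches at 0.020 (clear of the plate); let go sooner, it returns to 0. On a seated plate it stops at 0.0125. Spring 4 N at 0, 9 N at the stop; allow 15 N to push.
- jaw_tab (a point): Middle of the push face of the jaw's upright steel thumb tab, on the side towards the channel: at holder (36, 16, 47) mm with the jaw at 0, and moves with it. The tab is 36 mm wide (holder y -2..34), 6 mm thick, z 30 to 58. Push it to holder +x. In front of it the channel is free over to the datum rail.
- catch (a joint): Rocking catch lever above the jaw's housing, rad. 0 = at rest, tooth down; grows as its thumb pad is pressed, limit 0.30. Pressed beyond about 0.10 it frees the latched jaw; let go, it springs back (to 0.08 when the jaw is on a plate: the tooth then rides on the jaw's pin). The pad needs about 3 to 5 N.
- catch_pad (a point): Middle of the top of the catch's thumb pad, a steel pad 26 x 26 mm at the outer end of the lever, at holder (128, 48, 51) mm at rest. Press straight down: about 3 mm frees the jaw, 7.5 mm is the limit.
- plate: The microplate to load: white plastic, 127.8 mm long (its y axis), 85.5 mm wide (x), 14.4 mm high, with a grid of wells, 60 to 115 g, standing in the channel 69 to 85 mm short of home. Origin at the centre of its underside, 12 mm above the bench; axes as the holder's. Foot flange 3 mm high, walls above set in 1.5 mm. Home and clamped, its origin is at holder (0, 0, 12) mm.
- spare_plate: Lidded spare microplate lying on the bench, 128 x 86 x 16 mm. Leave alone.
- reagent_jar: Small amber jar, 48 mm across, 68 mm high, near the holder. Leave alone.
- marker: Marker pen lying on the bench beside the datum rail, 140 mm long. Leave alone.
- tube_rack: Tube rack 110 x 58 x 40 mm beyond the end stop. Leave alone.
- pipette: Pipette lying on the bench, 260 mm long. Leave alone.
- timer: Bench timer 62 x 78 x 24 mm. Leave alone.
- beaker: Glass beaker 68 mm across, 88 mm high, with two syringes standing in it to about 125 mm. Leave alone.
Things that resemble listed ones, but are neither listed nor needed, are in the scene too. What is shaped like the plate but purple is not meant.

How it is judged:
By the outcome, as a careful person would: the job done as asked, in the order asked, and still so for the second after the job is handed in, with the robot touching nothing.
It also fails if it takes over 54 s, if anything falls off the work surface, if the arm or the gripper's body presses on something with over 40 N, if the wrist force passes 120 N, or if a joint passes its speed limit or range.

## Working session

There is one attempt and no reset: what is moved stays moved. The work goes in short steps, Python scripts to look and compute and a tool call to move; the robot and the scene stay as the last step left them, time stands still between calls to the robot, and variables do not carry over. Pictures are saved under pics/ and viewed, and the job is handed in when it is done.

Besides the shell and the picture viewer there is one more tool, called as name([rows], argument=value, ...), one row to a line, values as JSON. apply_moves: Moves the arm, as the interface text tells. Its arguments: {"type":"object","properties":{"increments":{"type":"array"},"hand":{"type":"number"}},"required":["increments"]}

```bash
ls; mkdir -p pics; cat > h.py <<'E'
import numpy as np, cv2
from workcell import ctrl
def save(n,im,crop=None,s=1):
    if crop: x0,y0,x1,y1=crop; im=im[y0:y1,x0:x1]
    im=cv2.resize(im,None,fx=s,fy=s,interpolation=cv2.INTER_CUBIC)
    cv2.imwrite('pics/'+n,im[:,:,::-1])
def info(n):
    i=ctrl.camera_info(n); f=210/np.tan(np.radians(i['vertical_fov'])/2)
    return i,f
def ray(n,u,v,i=None):
    if i is None: i=ctrl.camera_info(n)
    f=210/np.tan(np.radians(i['vertical_fov'])/2); E=np.array(i['extrinsics'])
    x=(u-i['cx']);y=(v-i['cy'])
    if n=='wrist':
        r=np.hypot(x,y);t=r/f;d=np.array([x/r*np.sin(t),-y/r*np.sin(t),-np.cos(t)])
    else: d=np.array([x/f,-y/f,-1])
    return E[:3,3],E[:3,:3]@d
def atz(n,u,v,z,i=None):
    o,d=ray(n,u,v,i); return o+d*(z-o[2])/d[2]
def proj(n,P,i=None):
    if i is None: i=ctrl.camera_info(n)
    f=210/np.tan(np.radians(i['vertical_fov'])/2); E=np.array(i['extrinsics'])
    p=E[:3,:3].T@(np.array(P)-E[:3,3]); x,y,z=p[0],-p[1],-p[2]
    if n=='wrist':
        r=np.hypot(x,y);t=np.arctan2(r,z);return i['cx']+f*t*x/r,i['cy']+f*t*y/r
    return i['cx']+f*x/z,i['cy']+f*y/z
E
python3 - <<'E'
from h import *
print(ctrl.get_state()); 
for n in('scene','top','wrist'):
    print(n,ctrl.camera_info(n)); im=ctrl.capture(n); np.save(n+'0.npy',im); save(n+'0.png',im,s=1.4)
E
```

```text
pics
{'clock': 0.0, 'joint_positions': array([-1.41998901e+00,  2.87181162e-01,  1.57817909e+00,  2.51681078e-06,
        1.27860312e+00, -1.50024383e-01]), 'qvel': array([ 0.00077209, -0.00029727,  0.00029707,  0.00015491, -0.00141778,
        0.00058428]), 'joint_efforts': array([ 5.88940948e-04, -4.05981660e+01, -2.92624390e+01, -8.98861640e-05,
        5.86071226e-03, -9.75897096e-08]), 'ee_pos': array([ 0.19992544, -0.64402335,  0.22993572]), 'orientation': array([-3.10377667e+00, -4.70409085e-01, -2.32492575e-06]), 'force': array([0.73751349, 0.17876462, 0.5796894 ]), 'torque': array([-0.02003906,  0.06500547, -0.00586697]), 'width': 1.0008830558229111}
scene {'vertical_fov': 42.714611594368534, 'cx': 288.0745222816182, 'cy': 213.27111318361054, 'extrinsics': array([[-0.5994656 , -0.52634743,  0.60299202,  1.50895616],
       [ 0.80027723, -0.38092864,  0.46308716,  0.78742078],
       [-0.01404781,  0.76016561,  0.64957748,  1.15596431],
       [ 0.        ,  0.        ,  0.        ,  1.        ]])}
top {'vertical_fov': 47.239846503398326, 'cx': 280.08702857511463, 'cy': 211.13954372048573, 'extrinsics': array([[ 0.02988439,  0.98567586, -0.16598199,  0.29399987],
       [-0.99947699,  0.03151988,  0.00722743,  0.03389182],
       [ 0.01235564,  0.16567919,  0.9861023 ,  1.19928525],
       [ 0.        ,  0.        ,  0.        ,  1.        ]])}
wrist {'vertical_fov': 65.70646984690485, 'cx': 277.799097073265, 'cy': 216.24777600537223, 'extrinsics': array([[ 0.29565292,  0.91132233,  0.28649775,  0.27207008],
       [-0.9552922 ,  0.28282293,  0.08618593, -0.62044553],
       [-0.00248497, -0.29917018,  0.95419653,  0.3718247 ],
       [ 0.        ,  0.        ,  0.        ,  1.        ]])}
```

View pics/top0.png

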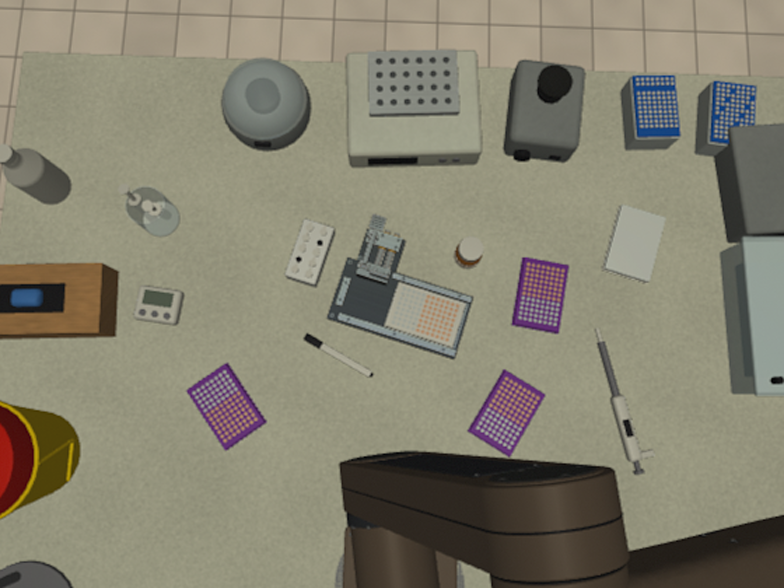

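View pics/scene0.png

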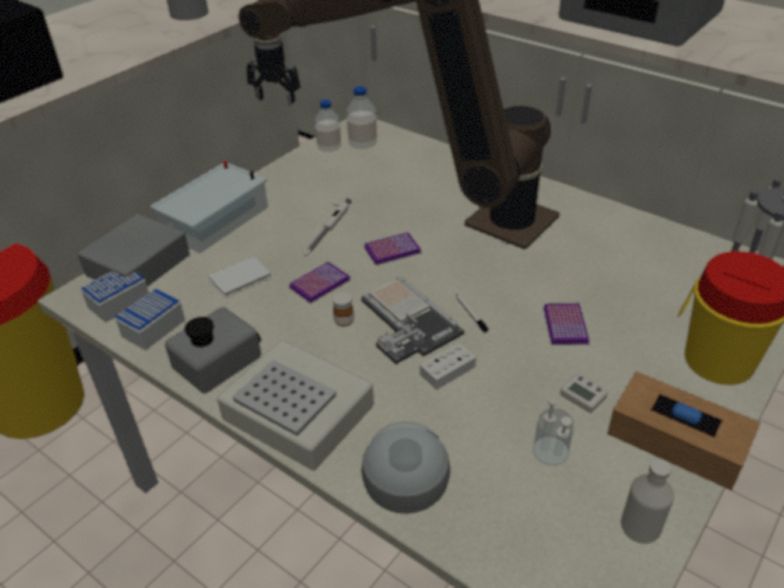

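```bash
python3 - <<'E'
from h import *
im=np.load('top0.npy'); save('top0c.png',im,(180,60,480,330),2.6)
E
```

```text
(no output)
```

View pics/top0c.png

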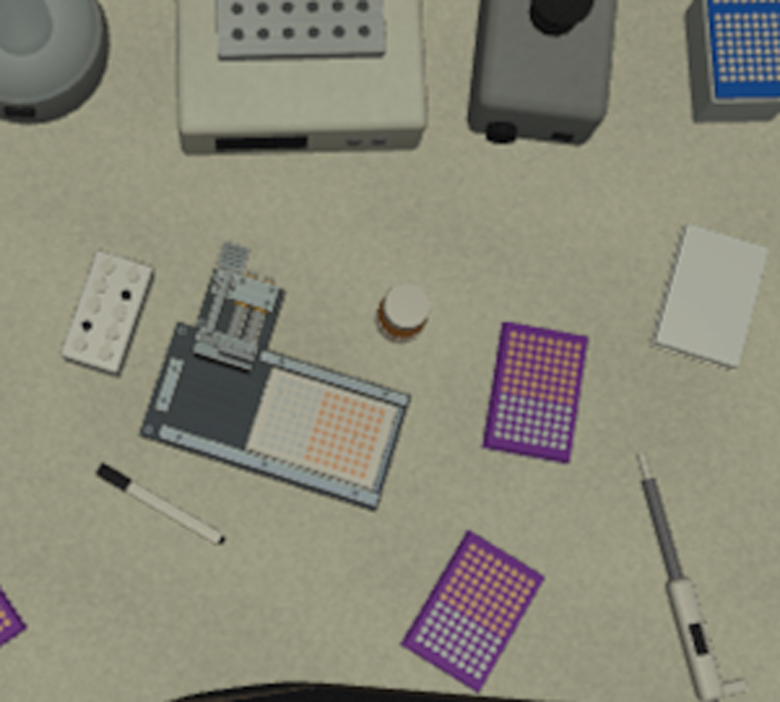

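Candidates for the plate: the white plate in the holder channel at top px (303,225); three purple plates at (386,211), (362,295), (161,290) are excluded by colour; the lidded white spare is at (453,174). I'm choosing the one in the channel, and will fit the holder pose next.

```bash
cat >> h.py <<'E'
from scipy.optimize import least_squares
def H2W(p,P):
    x,y,t=p; P=np.atleast_2d(np.array(P,float))/1000
    c,s=np.cos(t),np.sin(t)
    return np.c_[x+c*P[:,0]-s*P[:,1],y+s*P[:,0]+c*P[:,1],P[:,2]]
def fit(obs,p0):
    # obs: list of (cam,info,u,v,holderpt)
    def r(p):
        o=[]
        for n,i,u,v,P in obs:
            q=proj(n,H2W(p,P)[0],i); o+= [q[0]-u,q[1]-v]
        return o
    s=least_squares(r,p0,x_scale=[.01,.01,.01]); return s.x,np.array(s.fun).reshape(-1,2)
E
python3 - <<'E'
from h import *
i=ctrl.camera_info('top')
C=[((180,323),(60,84,12)),((142,435),(-58,84,12)),((378,507),(-58,-155,12)),((160,432),(-48.7,64,24)),((410,395),(56,-152,22))]
obs=[('top',i,180+a[0]/2.6,60+a[1]/2.6,P) for a,P in C]
for a,P in C: print(P,atz('top',180+a[0]/2.6,60+a[1]/2.6,P[2]/1000))
p,r=fit(obs,[.5,0,0]); print(p,np.degrees(p[2]),r)
for n,P in dict(stop=(-4,63.9,18),tab=(36,16,47),pad=(128,48,51),entry=(0,-155,12)).items(): w=H2W(p,P)[0]; print(n,w,np.hypot(*w[:2]))
E
```

```text
(60, 84, 12) [0.56032667 0.10525453 0.012     ]
(-58, 84, 12) [0.44941776 0.13715438 0.012     ]
(-58, -155, 12) [ 0.38752099 -0.09003383  0.012     ]
(-48.7, 64, 24) [0.45125172 0.11919315 0.024     ]
(56, -152, 22) [ 0.49476855 -0.11812419  0.022     ]
[ 0.48208731  0.04259232 -0.26911915] -15.419391422218304 [[-0.90237671 -0.77668972]
 [-0.75398386  0.3386938 ]
 [ 0.54037988  1.05297855]
 [ 0.80882662 -0.33870107]
 [ 0.28504583 -0.34317663]]
stop [0.49522117 0.1052558  0.018     ] 0.5062833095612922
tab [0.52104562 0.04844464 0.047     ] 0.5232928650086661
pad [0.61824236 0.05483164 0.051     ] 0.6206690950929099
entry [ 0.44087553 -0.10682853  0.012     ] 0.45363374122123523
```

apply_moves([
  [[0.015, 0.036, 0], 0.1],
  [[0.03, 0.072, 0], 0.2],
  [[0.045, 0.108, 0], 0.3],
  [[0.06, 0.144, 0], 0.4],
  [[0.075, 0.18, 0], 0.5],
  [[0.09, 0.216, 0], 0.6],
  [[0.105, 0.252, 0], 0.7],
  [[0.12, 0.288, 0], 0.8],
  [[0.135, 0.324, 0], 0.9],
  [[0.15, 0.36, 0], 1.0],
  [[0.165, 0.396, 0], 1.0],
  [[0.18, 0.432, 0], 1.0],
], hand=1)

```text
clock: 1.15
ee_pos: [0.38, -0.2102, 0.2301]
orientation: [-2.499, -1.901, 0.001]
force: [1.8, -0.6, 0.7]
width: -0.002
```

apply_moves([
  [[0.018, 0.036, 0], 0],
  [[0.036, 0.072, 0], 0],
  [[0.055, 0.108, 0], 0],
  [[0.074, 0.144, 0], 0],
  [[0.092, 0.18, 0], 0],
  [[0.11, 0.216, 0], 0],
  [[0.116, 0.228, 0], 0],
  [[0.116, 0.228, 0], 0],
])

```text
clock: 1.82
ee_pos: [0.4966, 0.0207, 0.2297]
orientation: [-2.494, -1.906, 0.001]
force: [-0.2, -0.6, -0.1]
width: -0.002
```

```bash
python3 - <<'E'
from h import *
import pickle
s=ctrl.get_state();i=ctrl.camera_info('wrist'); im=ctrl.capture('wrist')
print(s['ee_pos'],s['orientation'],s['width'],ctrl.grasp_offset)
pickle.dump((i,im),open('w1.pkl','wb')); save('w1.png',im,s=1.4)
E
```

```text
[0.49661435 0.02065471 0.22974041] [-2.49408388e+00 -1.90639825e+00  9.85565462e-04] -0.001709182256010379 0.0187
```

View pics/w1.png

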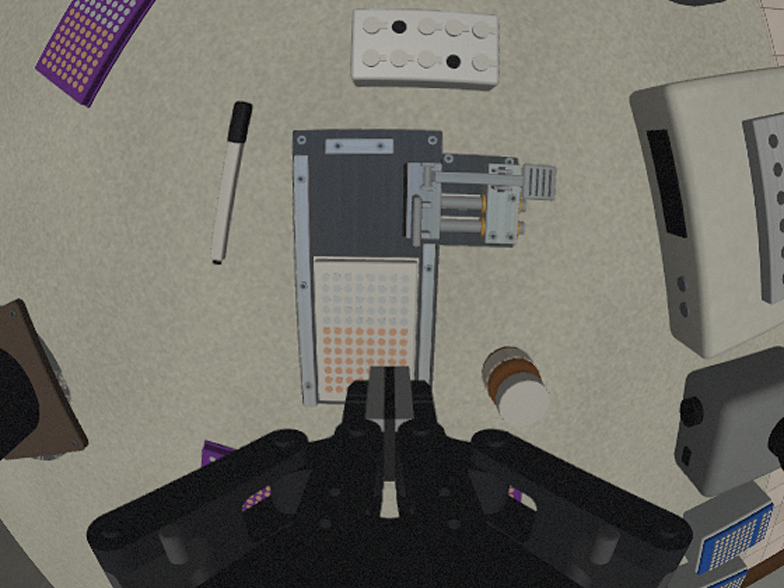

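```bash
python3 - <<'E'
from h import *
import pickle
i,im=pickle.load(open('w1.pkl','rb')); save('w1c.png',im,(200,80,410,190),3.8); save('w1d.png',im,(200,170,340,300),4.4)
E
```

```text
(no output)
```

View pics/w1c.png

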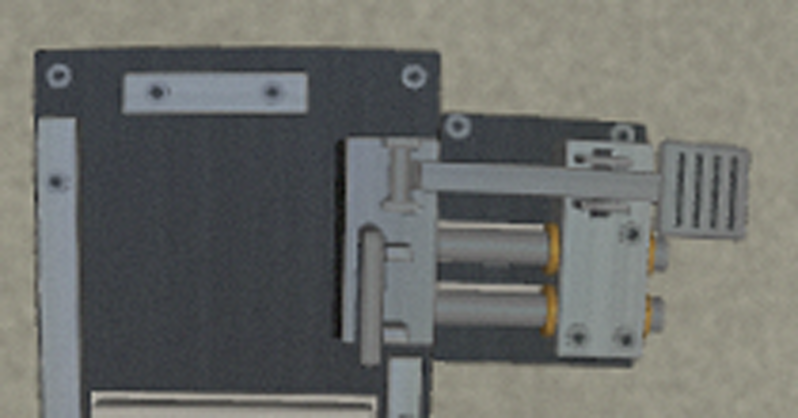

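View pics/w1d.png

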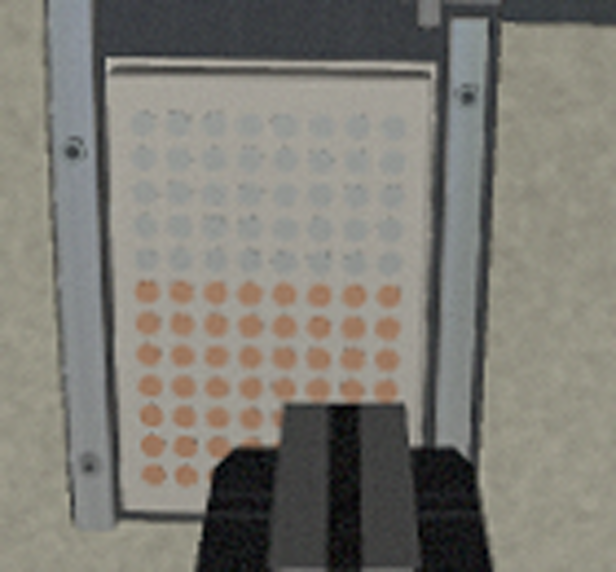

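```bash
python3 - <<'E'
from h import *
import pickle
i,im=pickle.load(open('w1.pkl','rb'))
C=[((37,52),(-58,84,12)),((440,52),(60,84,12)),((123,113),(-30,63.9,24)),((308,112),(22,63.9,24)),((76,118),(-42.75,64,24)),((663,142),(115,61,51)),((748,147),(141,61,51)),((661,232),(115,35,51)),((745,238),(141,35,51)),((632,366),(122,-8,12)),((361,363),(36,-2,58)),((362,228),(36,34,58))]
obs=[('wrist',i,200+a[0]/3.8,80+a[1]/3.8,P) for a,P in C]
obs+=[('wrist',i,200+115/4.4,170+528/4.4,(-42.75,-152,24))]
p,r=fit(obs,[.482,.0426,-.269]); print(p,np.degrees(p[2])); print(np.round(r,1))
np.save('p.npy',p)
def W2H(w): 
    c,s=np.cos(p[2]),np.sin(p[2]); d=(w[:2]-p[:2])*1000; return np.array([c*d[0]+s*d[1],-s*d[0]+c*d[1],w[2]*1000])
for uv,z in [((106,60),15),((438,66),15),((112,75),26.4),((430,75),26.4),((122,512),26.4)]: print(W2H(atz('wrist',200+uv[0]/4.4,170+uv[1]/4.4,z/1000,i)))
for uv in [(283,403),(405,405)]: print('tip',200+uv[0]/4.4,170+uv[1]/4.4)
s=ctrl.get_state(); print(W2H(s['ee_pos']), proj('wrist',s['ee_pos'],i))
# tool axes
R,_=cv2.Rodrigues(s['orientation']); print(R)
for n,P in dict(stop=(-4,63.9,18),tab=(36,16,47),tabpre=(10,16,47),pad=(128,48,51),entry=(0,-165,18)).items(): w=H2W(p,P)[0]; print(n,w,w-s['ee_pos'])
E
```

```text
[ 0.48196577  0.0477457  -0.27921014] -15.997562562184557
[[-1.4 -0.9]
 [ 0.3 -0.8]
 [-0.6  0.1]
 [-0.   0.3]
 [-0.  -1.1]
 [-0.2 -1.2]
 [ 1.4 -0.5]
 [-0.9  0.7]
 [ 0.8  0.7]
 [ 0.7  0.3]
 [-0.4  1.3]
 [ 0.2  0.1]
 [ 0.   1.3]]
[-40.91242475 -18.44452108  15.        ]
[ 44.0492573  -19.15863029  15.        ]
[-37.57092869 -19.89266385  26.4       ]
[ 41.34316765 -19.07967222  26.4       ]
[ -39.97205902 -143.34924545   26.4       ]
tip 264.3181818181818 261.59090909090907
tip 292.0454545454545 262.0454545454545
[ 21.41850739 -23.64478296 229.65263706] (np.float64(280.514469763793), np.float64(282.98054305893754))
[[ 2.63729880e-01  9.64593149e-01 -2.57042233e-03]
 [ 9.64596563e-01 -2.63729344e-01  5.51158589e-04]
 [-1.46251997e-04 -2.62477753e-03 -9.99996545e-01]]
stop [0.49573129 0.11027346 0.018     ] [-0.0003071   0.09115972 -0.21165264]
tab [0.52098116 0.05320461 0.047     ] [ 0.02494276  0.03409087 -0.18265264]
tabpre [0.49598805 0.06037011 0.047     ] [-5.03457324e-05  4.12563764e-02 -1.82652637e-01]
pad [0.6182374  0.05861048 0.051     ] [ 0.122199    0.03949674 -0.17865264]
entry [ 0.43649236 -0.11086441  0.018     ] [-0.05954604 -0.12997815 -0.21165264]
```

apply_moves([
  [[0, 0.02, -0.02], -0.01],
  [[0, 0.04, -0.05], -0.01],
  [[0, 0.04, -0.08], -0.01],
  [[0, 0.04, -0.11], -0.01],
  [[0, 0.04, -0.14], -0.01],
  [[0, 0.04, -0.165], -0.01],
  [[0, 0.04, -0.182], -0.01],
  [[0, 0.04, -0.19], -0.01],
  [[0, 0.04, -0.191], -0.01],
  [[0, 0.04, -0.191], -0.01],
])

```text
clock: 2.7
ee_pos: [0.4961, 0.0583, 0.0389]
orientation: [-2.506, -1.891, 0.003]
force: [0.3, -0.3, 1.0]
width: -0.002
```

```bash
python3 - <<'E'
from h import *
import pickle
s=ctrl.get_state();i=ctrl.camera_info('wrist'); im=ctrl.capture('wrist')
print(s['ee_pos'],s['orientation'],s['force'])
p=np.load('p.npy');print(H2W(p,[(26,16,38),(29,16,38),(55,16,38)])-s['ee_pos'])
pickle.dump((i,im),open('w2.pkl','wb')); save('w2.png',im,s=1.4)
E
```

```text
[0.496111   0.05829889 0.03889201] [-2.50632169 -1.89094726  0.00285363] [ 0.30273179 -0.32584634  1.01167479]
[[ 0.01525742 -0.00233832 -0.00089201]
 [ 0.01814124 -0.00316511 -0.00089201]
 [ 0.04313435 -0.01033062 -0.00089201]]
```

View pics/w2.png

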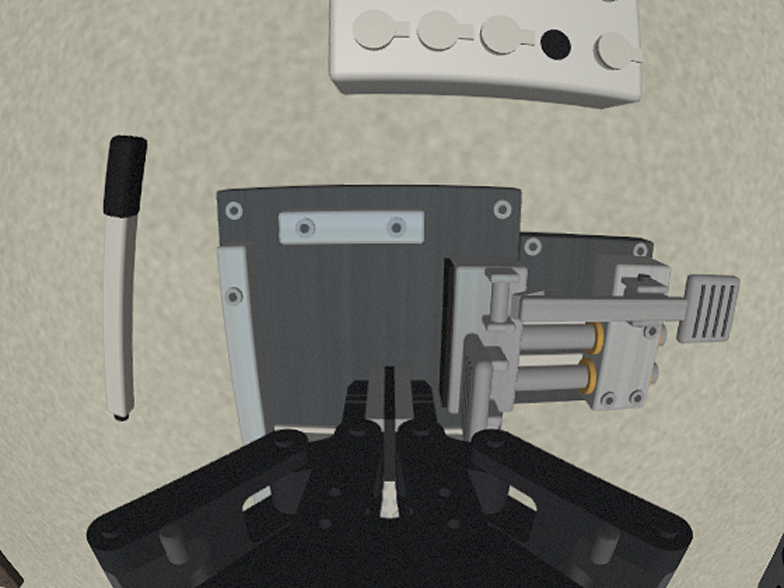

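```bash
python3 - <<'E'
from h import *
import pickle
i,im=pickle.load(open('w2.pkl','rb'))
C=[((218,190),(-58,84,12)),((520,188),(60,84,12)),((280,243),(-30,63.9,24)),((423,243),(22,63.9,24)),((246,247),(-42.75,64,24)),((690,275),(115,61,51)),((740,278),(141,61,51)),((680,341),(115,35,51)),((731,343),(141,35,51))]
obs=[('wrist',i,a[0]/1.4,a[1]/1.4,P) for a,P in C]
p,r=fit(obs,[.482,.0426,-.269]); print(p,np.degrees(p[2])); print(np.round(r,1))
np.save('p2.npy',p)
s=ctrl.get_state();print(H2W(p,[(26,16,38),(29,16,38),(55,16,38)])-s['ee_pos'])
E
```

```text
[ 0.48144062  0.04809293 -0.27956261] -16.01775783753938
[[-3.2  0. ]
 [ 1.7 -0.1]
 [-2.   1.1]
 [ 0.8  0.5]
 [-1.8 -1.4]
 [ 2.8 -0.1]
 [ 2.7 -0.8]
 [ 0.6  2.8]
 [-0.5 -0.5]]
[[ 0.01395763 -0.00211001 -0.00174934]
 [ 0.01684116 -0.00293782 -0.00174934]
 [ 0.04183174 -0.01011214 -0.00174934]]
```

apply_moves([
  [[0.005, -0.001, 0], 0],
  [[0.01, -0.002, 0], 0],
  [[0.014, -0.0025, 0], 0],
  [[0.017, -0.003, 0], 0],
  [[0.02, -0.004, 0], 0],
  [[0.023, -0.005, 0], 0],
  [[0.023, -0.005, 0], 0],
])

```text
clock: 3.33
ee_pos: [0.519, 0.0539, 0.0402]
orientation: [-2.504, -1.89, 0.005]
force: [-4.7, 1.8, 5.2]
width: 0.005
```

```bash
python3 - <<'E'
from h import *
import pickle
s=ctrl.get_state();i=ctrl.camera_info('wrist'); im=ctrl.capture('wrist')
print(s['ee_pos'],s['force'])
pickle.dump((i,im),open('w3.pkl','wb')); save('w3.png',im,(230,160,430,310),4)
E
```

```text
[0.51898038 0.05393782 0.04015315] [-4.67826343  1.78226317  5.20164607]
```

View pics/w3.png

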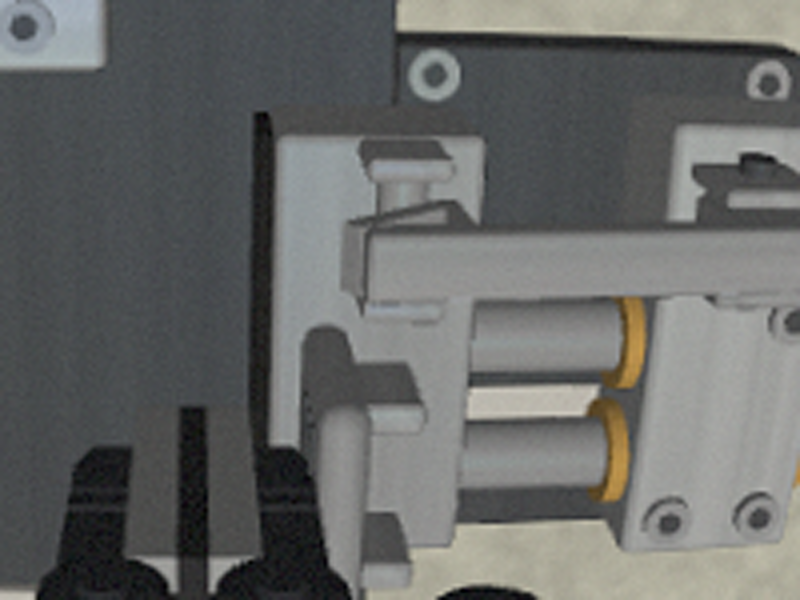

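apply_moves([
  [[-0.004, 0.001, 0], 0],
  [[-0.006, 0.0015, 0.002], 0],
  [[-0.006, 0.0015, 0.007], 0],
  [[-0.006, 0.0015, 0.007], 0],
  [[-0.001, 0.0, 0.007], 0],
  [[0.002, -0.0005, 0.007], 0],
  [[0.004, -0.001, 0.007], 0],
  [[0.004, -0.001, 0.007], 0],
])

```text
clock: 4.05
ee_pos: [0.5214, 0.053, 0.047]
orientation: [-2.502, -1.889, 0.011]
force: [-7.6, 0.6, 1.9]
width: -0.0
```

apply_moves([
  [[0.003, -0.001, 0], 0],
  [[0.006, -0.0018, 0], 0],
  [[0.009, -0.0026, 0], 0],
  [[0.012, -0.0035, 0], 0],
  [[0.015, -0.0044, 0], 0],
  [[0.018, -0.0052, 0], 0],
  [[0.019, -0.0055, 0], 0],
  [[0.019, -0.0055, 0], 0],
])

```text
clock: 4.72
ee_pos: [0.5388, 0.0479, 0.047]
orientation: [-2.498, -1.886, 0.017]
force: [-8.2, 2.3, 3.1]
width: 0.006
```

```bash
cat >> h.py <<'E'
def W2H(w,p=None):
    if p is None: p=np.load('p.npy')
    c,s=np.cos(p[2]),np.sin(p[2]); d=(np.array(w)[:2]-p[:2])*1000; return np.round([c*d[0]+s*d[1],-s*d[0]+c*d[1],w[2]*1000],1)
def snap(n,crop=None,s=1.4):
    import pickle
    st=ctrl.get_state();i=ctrl.camera_info('wrist'); im=ctrl.capture('wrist')
    print(st['clock'],st['ee_pos'],W2H(st['ee_pos']),st['force'])
    pickle.dump((i,im),open(n+'.pkl','wb')); save(n+'.png',im,crop,s)
E
python3 -c "
from h import *
snap('w4',(230,160,430,310),4)"
```

```text
4.7167 [0.53882232 0.04794781 0.04695616] [54.6 15.9 47. ] [-8.19627929  2.29649818  3.10107535]
```

View pics/w4.png

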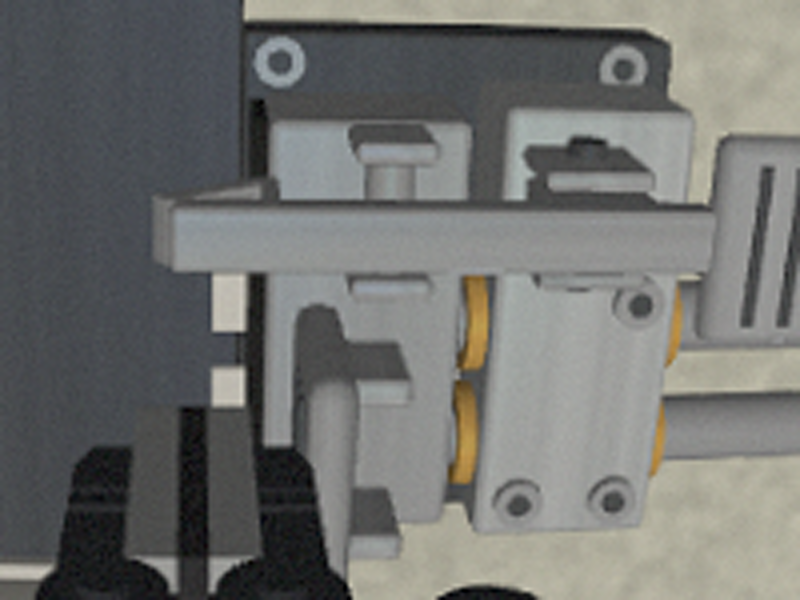

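apply_moves([
  [[0.001, -0.0003, 0], 0],
  [[0.001, -0.0003, 0], 0],
  [[-0.008, 0.002, 0], 0],
  [[-0.018, 0.005, 0], 0],
  [[-0.028, 0.008, 0], 0],
  [[-0.03, 0.009, 0], 0],
  [[-0.03, 0.009, 0], 0],
])

```text
clock: 5.35
ee_pos: [0.509, 0.0571, 0.0476]
orientation: [-2.5, -1.888, 0.014]
force: [0.4, -0.3, -0.2]
width: 0.0
```

```bash
python3 -c "
from h import *
snap('w5',(230,160,430,310),4)"
```

```text
5.35 [0.50899339 0.05707954 0.04762712] [23.4 16.4 47.6] [ 0.43986637 -0.33404225 -0.1691292 ]
```

View pics/w5.png

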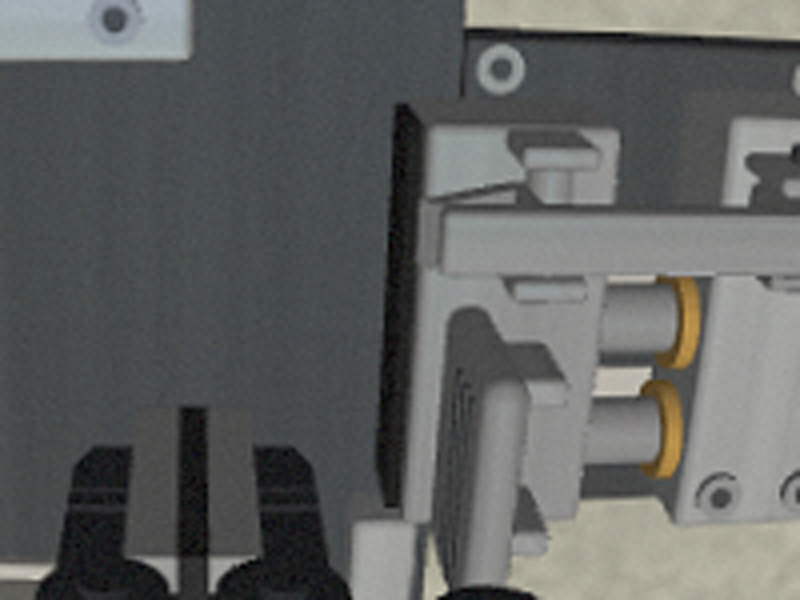

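apply_moves([
  [[-0.006, 0.001, 0.03], 0],
  [[-0.01, -0.01, 0.06], 0],
  [[-0.022, -0.04, 0.06], 0],
  [[-0.036, -0.078, 0.06], 0],
  [[-0.05, -0.115, 0.06], 0],
  [[-0.064, -0.15, 0.06], 0],
  [[-0.074, -0.173, 0.06], 0],
  [[-0.074, -0.173, 0.05], 0],
  [[-0.074, -0.173, 0.03], 0],
  [[-0.074, -0.173, 0.01], 0],
  [[-0.074, -0.173, 0.0], 0],
  [[-0.074, -0.173, 0.0], 0],
])

```text
clock: 6.4
ee_pos: [0.4341, -0.115, 0.0454]
orientation: [-2.496, -1.886, 0.016]
force: [0.2, -0.7, -0.5]
width: 0.005
```

```bash
python3 -c "
from h import *
snap('w6')"
```

```text
6.4 [ 0.43408898 -0.11504525  0.04535557] [  -1.2 -169.7   45.4] [ 0.16505204 -0.69373345 -0.4736973 ]
```

View pics/w6.png

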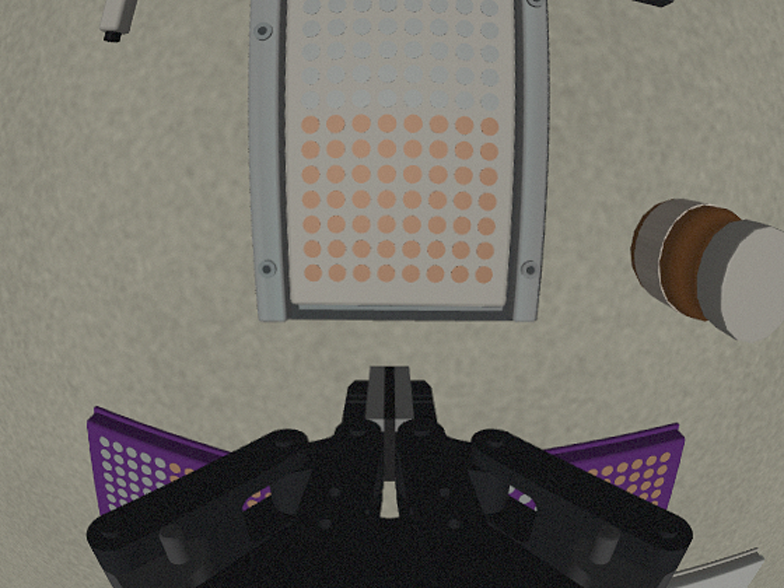

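apply_moves([
  [[0.002, -0.001, -0.015], 0],
  [[0.002, -0.001, -0.026], 0],
  [[0.002, -0.001, -0.028], 0],
  [[0.002, -0.001, -0.028], 0],
  [[0.0035, 0.005, -0.028], 0],
  [[0.005, 0.0105, -0.028], 0],
  [[0.0065, 0.0145, -0.028], 0],
  [[0.0075, 0.018, -0.028], 0],
  [[0.0085, 0.022, -0.028], 0],
  [[0.0095, 0.026, -0.028], 0],
  [[0.0095, 0.026, -0.028], 0],
])

```text
clock: 7.37
ee_pos: [0.4447, -0.0887, 0.0188]
orientation: [-2.497, -1.888, 0.014]
force: [0.2, 0.0, -0.1]
width: -0.001
```

```bash
python3 -c "
from h import *
snap('w7')"
```

```text
7.3667 [ 0.44469629 -0.08867865  0.01882264] [   1.8 -141.4   18.8] [ 0.22851167  0.01043082 -0.12649302]
```

View pics/w7.png

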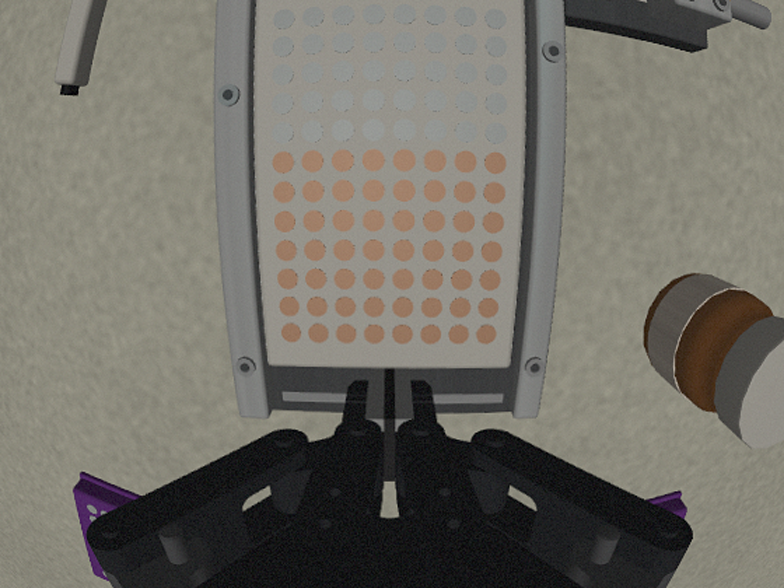

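apply_moves([
  [[0.001, 0.004, -0.001], 0],
  [[0.0025, 0.009, -0.001], 0],
  [[0.004, 0.015, -0.001], 0],
  [[0.006, 0.021, -0.001], 0],
  [[0.0075, 0.027, -0.001], 0],
  [[0.0095, 0.033, -0.001], 0],
  [[0.011, 0.039, -0.001], 0],
  [[0.0125, 0.044, -0.001], 0],
  [[0.014, 0.049, -0.001], 0],
  [[0.0155, 0.054, -0.001], 0],
  [[0.0165, 0.057, -0.001], 0],
  [[0.0165, 0.057, -0.001], 0],
])

```text
clock: 8.42
ee_pos: [0.4612, -0.0313, 0.0177]
orientation: [-2.496, -1.889, 0.014]
force: [-0.5, 0.1, 0.5]
width: -0.001
```

```bash
python3 -c "
from h import *
snap('w8')"
```

```text
8.4167 [ 0.46118579 -0.03125009  0.01768498] [  1.8 -81.7  17.7] [-0.53359392  0.09517363  0.45286047]
```

View pics/w8.png

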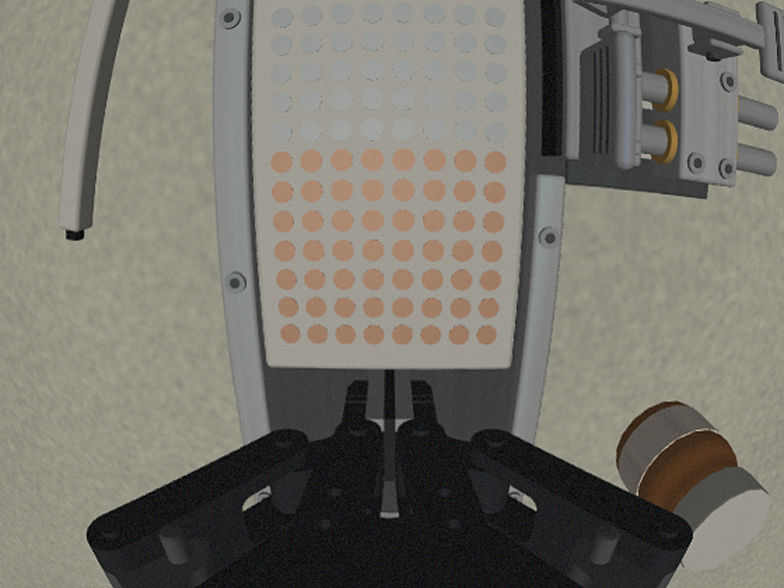

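```bash
python3 -c "
from h import *
print(W2H(atz('top',180+406/2.6,60+308/2.6,.068)))
im=np.load('scene0.npy')"
```

```text
[ 126.4 -125.4   68. ]
```

apply_moves([
  [[0.0004, 0.0015, 0], 0],
  [[0.0008, 0.003, 0], 0],
  [[0.0012, 0.0045, 0], 0],
  [[0.0016, 0.0055, 0], 0],
  [[0.0016, 0.0055, 0], 0],
])

```text
clock: 8.88
ee_pos: [0.4628, -0.0259, 0.0177]
orientation: [-2.496, -1.888, 0.014]
force: [0.4, -1.0, 0.3]
width: -0.004
```

apply_moves([
  [[0.0003, 0.001, 0], 0],
  [[0.0006, 0.002, 0], 0],
  [[0.0008, 0.003, 0], 0],
  [[0.0008, 0.003, 0], 0],
])

```text
clock: 9.22
ee_pos: [0.4632, -0.0241, 0.0177]
orientation: [-2.496, -1.892, 0.019]
force: [-2.3, -6.0, -0.1]
width: -0.002
```

```bash
python3 -c "
from h import *
snap('w9')
im=ctrl.capture('top'); save('t9.png',im,(200,120,370,270),4.6)"
```

```text
9.2167 [ 0.46323378 -0.02414046  0.01773045] [  1.8 -74.3  17.7] [-2.30480074 -6.00530292 -0.113364  ]
```

View pics/w9.png

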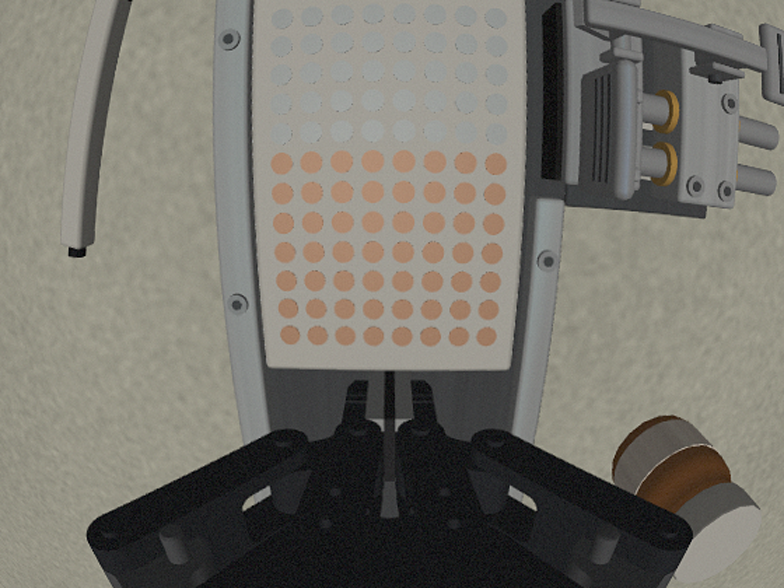

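View pics/t9.png

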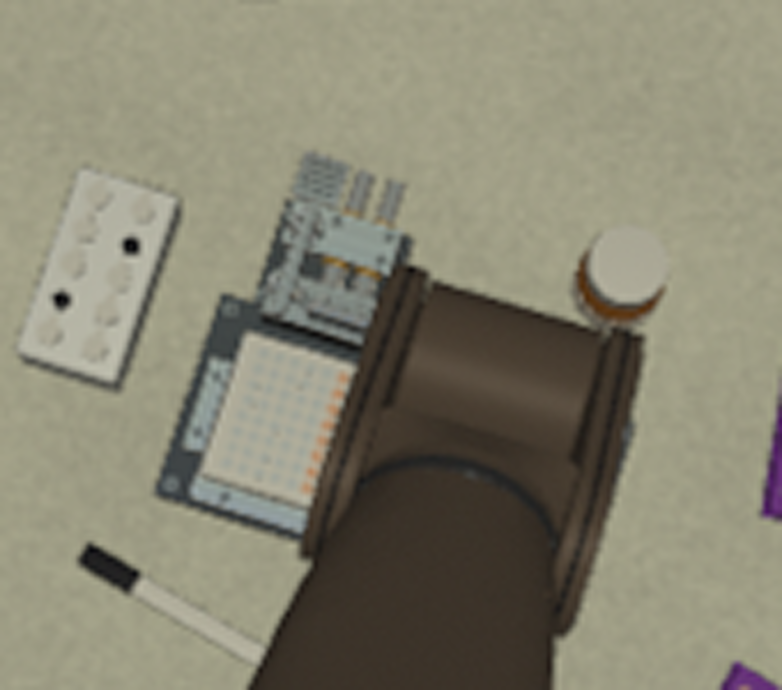

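apply_moves([
  [[0.0003, 0.001, 0], 0],
  [[0.0006, 0.002, 0], 0],
  [[0.0006, 0.002, 0], 0],
  [[0.0006, 0.002, 0], 0],
])

```text
clock: 9.65
ee_pos: [0.4633, -0.0241, 0.0178]
orientation: [-2.495, -1.896, 0.025]
force: [-3.7, -9.3, -0.1]
width: -0.0
```

apply_moves([
  [[-0.002, -0.006, 0], 0],
  [[-0.005, -0.016, 0], 0],
  [[-0.005, -0.016, 0.02], 0],
  [[-0.005, -0.016, 0.06], 0],
  [[0, -0.005, 0.09], 0],
  [[0.03, 0.015, 0.1], 0],
  [[0.065, 0.035, 0.1], 0],
  [[0.1, 0.054, 0.1], 0],
  [[0.135, 0.074, 0.1], 0],
  [[0.155, 0.083, 0.1], 0],
  [[0.155, 0.083, 0.1], 0],
])

```text
clock: 10.57
ee_pos: [0.6218, 0.0603, 0.1181]
orientation: [-2.495, -1.898, 0.02]
force: [-1.0, -0.0, -0.2]
width: 0.001
```

```bash
python3 -c "
from h import *
snap('w10')"
```

```text
10.5667 [0.62181425 0.06029344 0.11812138] [131.   50.6 118.1] [-0.95126682 -0.01227563 -0.17258804]
```

View pics/w10.png

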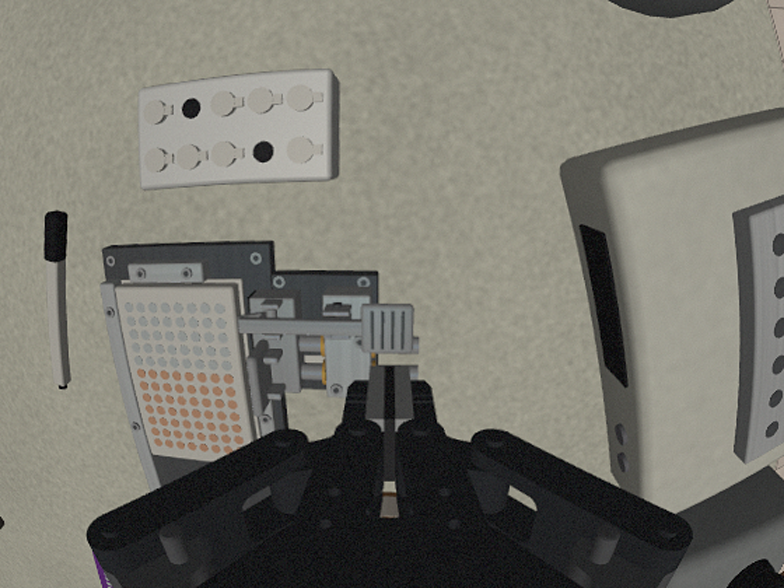

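```bash
python3 -c "
from h import *
import pickle
i,im=pickle.load(open('w10.pkl','rb'))
save('w10c.png',im,(60,160,320,340),3)
w=atz('wrist',387.5/1.4,328/1.4,.051,i); s=ctrl.get_state()
print(w,W2H(w),w-s['ee_pos'], H2W(np.load('p.npy'),(128,48,51)))
for u,v in [(238,281),(117,284)]: print(W2H(atz('wrist',u/1.4,v/1.4,.0264,i)))
"
```

```text
[0.61856055 0.05979183 0.051     ] [128.   49.2  51. ] [-0.00107734  0.00033296 -0.06650091] [[0.6182374  0.05861048 0.051     ]]
[44.9 65.9 26.4]
[-37.3  64.2  26.4]
```

View pics/w10c.png

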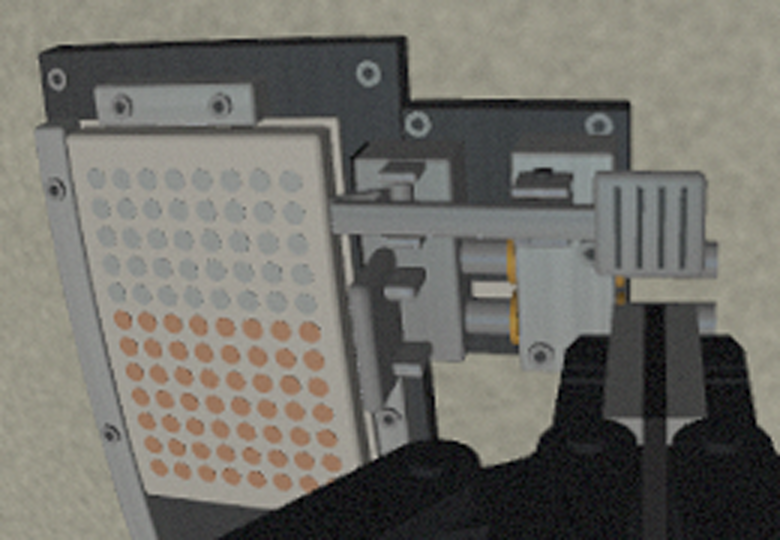

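apply_moves([
  [[-0.001, 0, -0.02], 0],
  [[-0.001, 0, -0.045], 0],
  [[-0.001, 0, -0.06], 0],
  [[-0.001, 0, -0.063], 0],
  [[-0.001, 0, -0.065], 0],
  [[-0.001, 0, -0.067], 0],
  [[-0.001, 0, -0.069], 0],
  [[-0.001, 0, -0.071], 0],
  [[-0.001, 0, -0.071], 0],
])

```text
clock: 11.37
ee_pos: [0.6202, 0.0589, 0.0481]
orientation: [-2.496, -1.899, 0.02]
force: [0.3, -2.1, 2.9]
width: 0.0
```

apply_moves([
  [[-0.001, 0, -0.001], 0],
  [[-0.001, 0, -0.002], 0],
  [[-0.001, 0, -0.003], 0],
  [[-0.001, 0, -0.0035], 0],
  [[-0.001, 0, -0.0035], 0],
])

```text
clock: 11.78
ee_pos: [0.6209, 0.0586, 0.0457]
orientation: [-2.499, -1.901, 0.015]
force: [4.6, -1.3, 4.5]
width: 0.001
```

```bash
python3 -c "
from h import *
snap('w11')"
```

```text
11.7833 [0.62092535 0.05861852 0.0456564 ] [130.6  48.7  45.7] [ 4.62141495 -1.33518052  4.52484802]
```

View pics/w11.png

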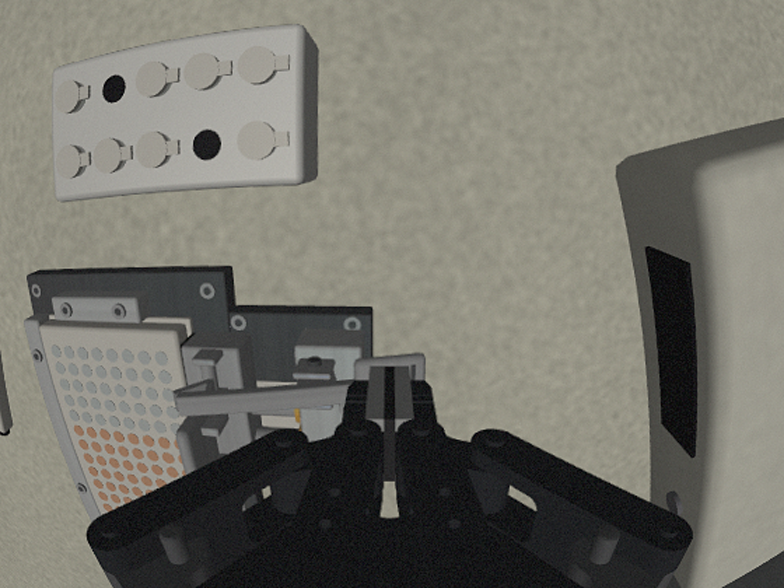

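apply_moves([
  [[0, 0, 0.003], 0],
  [[0.001, 0, 0.01], 0],
  [[0.001, 0, 0.03], 0],
  [[0.001, 0, 0.06], 0],
  [[0.001, 0, 0.09], 0],
  [[0.001, 0, 0.12], 0],
  [[0.001, 0, 0.12], 0],
])

```text
clock: 12.42
ee_pos: [0.624, 0.0591, 0.1722]
orientation: [2.498, 1.901, -0.005]
force: [1.2, 0.3, 1.2]
width: -0.002
```

```bash
python3 -c "
from h import *
import pickle
snap('w12')
i,im=pickle.load(open('w12.pkl','rb'))
save('w12c.png',im,(60,140,320,320),3)"
```

```text
12.4167 [0.624044   0.0590536  0.17220958] [133.5  50.  172.2] [1.17325402 0.25783099 1.16640966]
```

View pics/w12c.png

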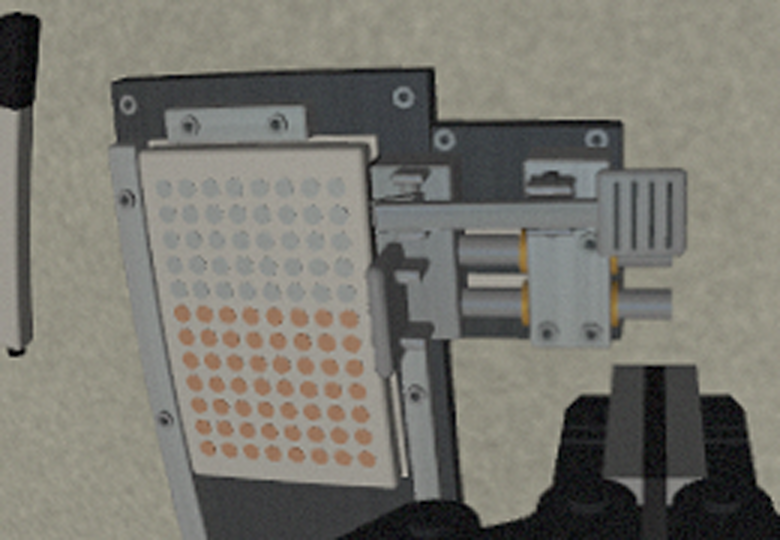

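apply_moves([
  [[-0.015, -0.005, 0.03], 0],
  [[-0.05, -0.025, 0.05], 0],
  [[-0.085, -0.045, 0.05], 0],
  [[-0.12, -0.065, 0.05], 0],
  [[-0.139, -0.075, 0.05], 0],
  [[-0.139, -0.075, 0.05], 0],
  [[-0.139, -0.075, 0.05], 0],
])

```text
clock: 13.05
ee_pos: [0.4817, -0.0157, 0.2172]
orientation: [-2.498, -1.899, 0.013]
force: [0.0, 0.1, 0.3]
width: 0.001
```

```bash
python3 -c "
from h import *
import pickle
snap('w13')
i,im=pickle.load(open('w13.pkl','rb'))
save('w13c.png',im,(190,110,420,280),3.4)"
```

```text
13.05 [ 0.48165959 -0.01569761  0.21716922] [ 17.2 -61.1 217.2] [0.04117867 0.14036498 0.2784342 ]
```

View pics/w13c.png

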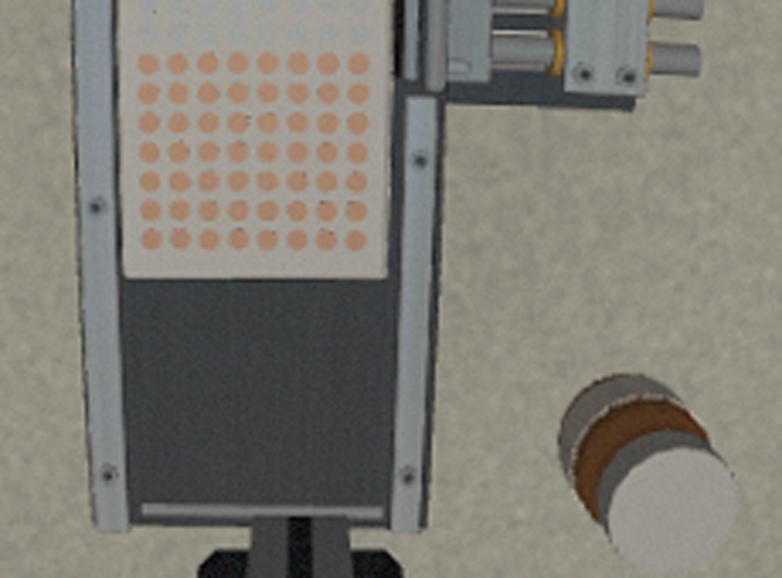

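```bash
python3 -c "
from h import *
import pickle
i,im=pickle.load(open('w13.pkl','rb'))
save('w13d.png',im,(190,30,420,200),3.4)"
```

```text
(no output)
```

View pics/w13d.png

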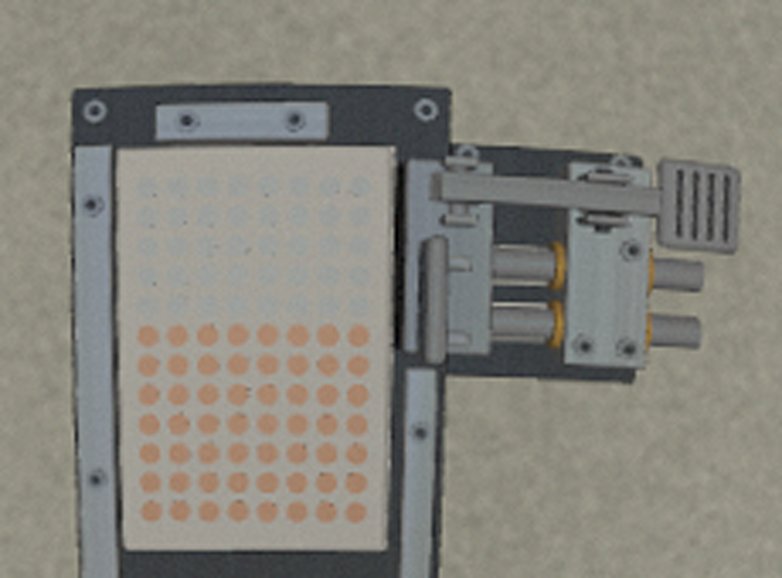

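```bash
python3 - <<'E'
from h import *
import pickle
i,im=pickle.load(open('w13.pkl','rb'))
save('w13e.png',im,(215,55,335,100),6.5)
C=[((73,90),(-58,84,12)),((449,90),(60,84,12)),((157,139),(-30,63.9,24)),((328,138),(22,63.9,24)),((111,146),(-42.75,64,24)),((632,383),(122,-8,12))]
obs=[('wrist',i,190+a[0]/3.4,30+a[1]/3.4,P) for a,P in C]
p,r=fit(obs,np.load('p.npy')); print(p); print(np.round(r,1))
for q in [p]:
  for P in [(-41.25,62.4,26.4),(41.25,62.4,26.4),(0,63.9,15),(0,63.9,24),(-41.25,-62.4,26.4),(41.25,-62.4,26.4),(128,48,51),(48.5,-2,58),(48.5,34,58)]:
    u,v=proj('wrist',H2W(q,P)[0],i); print(P,(u-190)*3.4,(v-30)*3.4)
E
```

```text
[ 0.48178338  0.04720096 -0.28146814]
[[-0.8 -0.4]
 [ 0.7 -0.8]
 [-1.1  0.8]
 [ 0.1  0.7]
 [ 0.  -0.9]
 [ 1.1  0.6]]
(-41.25, 62.4, 26.4) 114.61922913287184 146.78180965382228
(41.25, 62.4, 26.4) 393.8491404053866 145.9134512778499
(0, 63.9, 15) 255.2401532877722 143.93618023777827
(0, 63.9, 24) 253.85116638865125 140.02509083400858
(-41.25, -62.4, 26.4) 119.87099881783614 552.2548391229857
(41.25, -62.4, 26.4) 385.20160600230383 554.6614896307331
(128, 48, 51) 702.2590329519651 206.34371701457104
(48.5, -2, 58) 425.6127957097885 366.7418401178952
(48.5, 34, 58) 428.55118971763017 234.98732468834353
```

View pics/w13e.png

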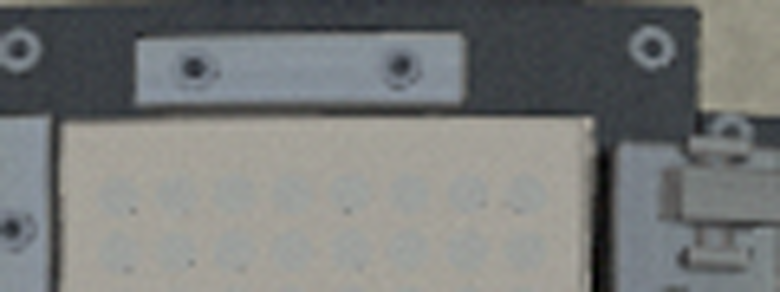

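```bash
python3 -c "
from h import *
print(ctrl.close_job(), ctrl.get_state()['clock'])"
```

```text
the job is handed in; nothing more can be done
the job is handed in; nothing more can be done
```

The plate is loaded and clamped, and the job was handed in at about 13 s with the arm clear above the holder. I worked with shut fingertips only:

1. **Jaw:** I pushed the tab until the jaw was well past its catch, at about 8.5 N. I let go, and a picture showed it latched open.
2. **Plate:** I slid the plate in until it met the end stop, and the last push rose to about 10 N with no further movement.
3. **Catch:** I pressed the pad about 5 mm. The jaw sprang onto the plate, and I lifted away.

**Last checks:**
- **Seating:** In the final wrist picture the plate's leading edge is within about 1 px (roughly 1 mm) of where a flush plate should appear. The plate is against the datum rail.
- **Jaw:** The tab is where it should be with the jaw at 0.0125, clamped on a plate.
- **Surroundings:** I touched nothing else. The jar, rack and marker looked unmoved in the pictures I took, but I did not check the other items again.

**Disagreements:**
- **Holder position:** My first estimate from the top camera was about 5 mm off the wrist camera's in y. I used the wrist camera's, and the contacts agreed with it.
- **First tab contact:** It was too low and wedged upward with about 5 N, so I backed off, raised the fingers about 7 mm and pushed again.
- **Catch press:** There was an unexplained sideways force of about 4.6 N, and it cleared when I lifted.

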